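Set the bench scale up against the paste tub and tare it

TASK

Get the weighing place ready for filling: with your fingertips, slide the white kitchen scale along the bench until its side stands flush and square against the side of the closed cream tub, without lifting it and without pushing on its steel weighing plate. Then, because it has been moved, press its orange tare key and take your hand away; leave the blue power key alone, do not shove the heavy tub, and leave everything else where it is.

Things in the scene. Friction and masses are not known exactly. Their poses are not given: they have to be found in the camera images.
- scale: white kitchen scale, loose, about 0.9 kg, on rubber feet. Outline 220 (its x) by 170 mm (its y); origin at the outline's centre, at bench level. x runs from the key panel (towards the robot) to the back. Smooth upright sides at y = +-85 mm, from 5 mm above the bench up to 36 mm, but only to 26 mm along the key panel (x -110 to -45 mm). Starts between tub and tray, turned up to 0.45 rad
- plate: the scale's round steel weighing plate, 140 mm across, fixed on the scale; origin at the centre of its underside, at (33, 0, 39) mm in the scale's frame; top 47 mm above the bench; it lies 15 mm inside the sides of the scale's body. Not to be pushed or leant on
- tare_top (a point): centre of the top of the orange tare key, on the scale's front panel: at (-77, -50, 31.5) mm in the scale's frame (to the right of the display, seen from the robot). The key is 16 mm by 22 mm and stands 5 mm out of the panel; it is pressed straight down
- tare_key (a joint): travel of the orange tare key in m: 0 released, 0.003 fully down; sprung, 1 N starts it and 4 N takes it fully down; it springs back when let go. It registers beyond 0.002
- power_top (a point): centre of the top of the blue power key, at (-77, +50, 31.5) mm in the scale's frame (to the left of the display), same shape as the tare key. Not to be pressed
- power_key (a joint): travel of the blue power key in m, 0 released, 0.003 fully down, 4 N
- tub: full, closed cream plastic tub with paler lid, 8 kg, loose, left or right of the scale. 400 mm (its x) by 280 mm (its y); vertical walls at y = +-140 mm; from 78 mm up the lid juts 4 mm; 92 mm high. Origin at the centre of its underside; x points away from the robot, turned up to 0.15 rad. The scale goes against the long side that faces it: origins then 225 mm apart along that y
- tray: dark steel baking tray with a green sheet, fixed on the bench across the scale from the tub: 400 mm along its x, 290 mm along its y, rim 23 mm high; origin at the centre of its underside. The cakes lie on it
- bowl: small steel bowl, 110 mm across, 50 mm high, beyond the scale; origin at the centre of its underside. A bystander
- jar: amber glass jar with white cap, 68 mm across, 100 mm high, beyond the scale; origin at the centre of its underside. A bystander
- cups: nested stack of pink cups, 73 mm across, 83 mm high, beyond the scale; origin at the centre of its underside. A bystander
- spatula: spatula lying on the tub's lid; origin at its middle, on its underside. A bystander
- timer: white kitchen timer lying on the tub's lid, 50 by 65 by 18 mm; origin at the centre of its underside. A bystander
- cake0: a filled pancake sandwich (golden brown, flat round, 92 mm across, 27 mm high), lying on the green sheet of the baking tray; origin at the centre of its underside. A bystander.
- cake1: a filled pancake sandwich (golden brown, flat round, 92 mm across, 27 mm high), lying on the green sheet of the baking tray; origin at the centre of its underside. A bystander.
- cake2: a filled pancake sandwich (golden brown, flat round, 92 mm across, 27 mm high), lying on the green sheet of the baking tray; origin at the centre of its underside. A bystander.

How it is judged:
By the outcome, as a careful person would: the job done as asked, in the order asked, and still so for the second after the job is handed in, with the robot touching nothing.
It also fails if it takes over 54 s, if anything falls off the work surface, if the arm or the gripper's body presses on something with over 40 N, if the wrist force passes 120 N, or if a joint passes its speed limit or range.

ROBOT

A 7-joint arm with a two-finger parallel gripper is mounted at the origin on the work surface. World frame = base frame: x ahead of the robot, y to its left, z up, the work surface at z = 0. Lengths are in m, angles in rad, forces in N, time in s.
With the tool pointing down it reaches from about 0.4 to 0.875 m from the base axis. Payload 6.5 kg.
Tool frame: the origin (TCP) lies at the very end of the fingers, on their centre line; the grasp point (between the pads) lies robot.grip_depth behind it (robot.grip_depth is the distance from the TCP to the grasp point, in m); z points along the fingers, y is the line along which they close (so a half turn about z gives the same grasp; the last joint's range is limited). The gripper opens to 88 mm and grips with 3 to 60 N. Pads are 18 mm wide; open, the fingers measure 123 mm over their backs; the gripper's body (75 mm by 187 mm) begins 45 mm behind the grasp point.
Start: joints at [-1.38, 0.536, -0.004, 1.538, 0.003, 1.067, -0.071], TCP at [0.165, 0.629, 0.205] pointing down, gripper open.
Joint ranges: [-2.7, 2.7], [-0.37, 2.16], [-1.27, 1.26], [0.24, 2.4], [-1.31, 4.45], [0.19, 1.91], [-2.76, 2.76]. Speed limits (rad/s): [2.39, 2.39, 3.14, 3.14, 3.14, 3.14, 3.14].

INTERFACE

Orientations are given as a unit quaternion [w, x, y, z].
In Python, from plant import robot gives the robot as it stands.
- The arm moves only by the tool arm_command, never from a script. Its argument "deltas" is a list of rows, each an object with "fingers": the closure, from 0 (fully open) to 1 (shut); "delta_pos": the shift along the tool's x, y, z in mm, a list of three; "delta_rot": the turn, a rotation vector about the tool's x, y, z in degrees, a list of three. A call has 1 to 20 rows; each row is the pose to reach, as a shift and turn from the pose commanded when the call began, along the tool's axes at that moment; what a row does not reach only later rows make up. A row lasts 1/12 s, in which the tool goes at most 41.7 mm and 7.16 degrees, less where a joint would pass 70% of its speed; a pose out of reach is approached as far as the arm can. A call with a gripper value outside its range is refused whole. The fingers move at their own pace and stop on an object; the grip force is fixed at half the most. Time passes only in rows, so rows that repeat a pose let the fingers close. It gives the time, the measured TCP pose, the force, the opening and the grip force at its end, in the units of the state.
- robot.observe(): the state, without advancing time (a new reading comes with each control period).
- robot.snapshot(name): name is "side" or "top"; returns a dict with "color" (400x640x3 uint8, blue, green, red), "range_z" (400x640 float32, m along the optical axis (not along the pixel's ray), 0 where there is no reading), "K" (3x3 intrinsics, pixels), "rvec" (rotation vector, rad) and "tvec" (3), from world to camera coordinates, as OpenCV has them. Camera axes: x right, y down, z forward; pixel columns grow to the right and rows downward; lengths in m; the calibration is good to about 2 mm. A picture is of the moment at which its call begins.
- robot.hand_in(): hands the job in; it is judged then, once.
The state is a dict: "t": time; "qpos": joint angles; "dq": joint speeds; "effort": joint torques, N m; "tcp_pos": TCP position; "eef_rot": TCP orientation; "ft_force": force on the tool from outside, world axes, zero at the start; "torque": the same for the moment, N m; "grip_width": opening from 0.0 (shut) to 1.0 (fully open); "finger_force": force on a finger pad.
Only numpy, scipy, OpenCV 4.12 (cv2) and the standard library are available. Lean on these libraries where they do the work, as an engineer would, in place of code of your own. Each camera call takes 0.05 s, during which the arm holds its last target. There are 200 camera calls.

## Working session

There is one attempt and no reset: what is moved stays moved. The work goes in short steps, Python scripts to look and compute and a tool call to move; the robot and the scene stay as the last step left them, time stands still between calls to the robot, and variables do not carry over. Pictures are saved under pics/ and viewed, at most 10 in all, crops included, and the job is handed in when it is done.

Besides the shell and the picture viewer there is one more tool, called after "Emit:" as name([rows], argument=value, ...), one row to a line, values as JSON. arm_command: Moves the arm, as the interface text tells. Its arguments: {"type":"object","properties":{"deltas":{"type":"array","items":{"type":"object","properties":{"fingers":{"type":"number"},"delta_pos":{"type":"array","items":{"type":"number"}},"delta_rot":{"type":"array","items":{"type":"number"}}}}}},"required":["deltas"]}

```bash
ls; mkdir -p pics; python3 - <<'E'
from plant import robot
import cv2,numpy as np,pickle
print(robot.observe()); print(robot.grip_depth)
for n in("top","side"):
    s=robot.snapshot(n); cv2.imwrite(f"pics/{n}0.png",s["color"]); pickle.dump(s,open(f"{n}0.pkl","wb"))
    R=cv2.Rodrigues(np.array(s["rvec"]))[0]; print(n,s["K"],-R.T@np.ravel(s["tvec"]),R)
E
```

```text
pics
{'t': 0.0, 'qpos': array([-1.38022379,  0.53713658, -0.00447915,  1.53881026,  0.00262482,
        1.06723813, -0.07118825]), 'dq': array([-1.79050292e-04,  1.54975480e-04,  2.03133209e-03, -2.28660668e-04,
        1.06197245e-03, -3.49252826e-05,  5.57488209e-04]), 'effort': array([ 9.55030664e-04, -5.70978320e+01,  9.90835167e-01, -2.51613307e+01,
       -5.63630147e-02,  1.78304646e-02,  1.53114124e-04]), 'tcp_pos': array([0.16491746, 0.6280935 , 0.20448239]), 'eef_rot': array([-4.27437391e-05,  1.27969164e-01,  9.91777830e-01, -7.92082922e-04]), 'ft_force': array([1.34084674, 0.21477231, 0.11650912]), 'torque': array([-0.01895513, -0.0080549 , -0.05309218]), 'finger_force': 0.0, 'grip_width': 0.9975471697077507}
0.0187
top [[384.62292271   0.         322.48673282]
 [  0.         384.62292271 195.32235253]
 [  0.           0.           1.        ]] [0.38712994 0.00604917 1.48467048] [[ 1.36169618e-05 -9.99995242e-01 -3.08488711e-03]
 [-9.87361202e-01  4.75467052e-04 -1.58485427e-01]
 [ 1.58486139e-01  3.04805593e-03 -9.87356497e-01]]
side [[519.25418699   0.         317.92133567]
 [  0.         519.25418699 198.68981936]
 [  0.           0.           1.        ]] [-0.1702349  -1.06175062  1.48895073] [[ 0.80811339 -0.58888642  0.01286638]
 [-0.42441081 -0.59727675 -0.68054092]
 [ 0.4084461   0.5444936  -0.7325971 ]]
```

View pics/top0.png

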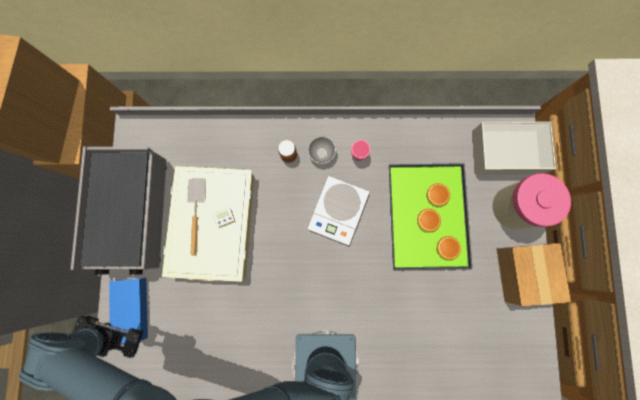

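View pics/side0.png

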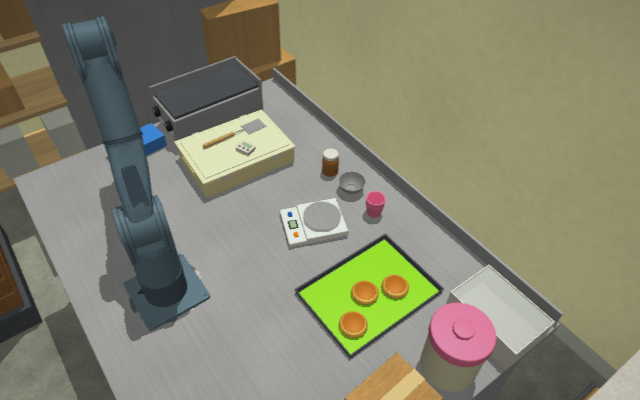

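The top view shows the scale near (338,210), its orange key at (344,234) and blue key at (320,225). The tub is on the left, centred near (208,223), and the tray on the right near (430,216). The jar, bowl and cups stand behind the scale near row 150. The side view agrees: the scale is turned clockwise and the gap to the tub is on its left. Next I measure poses.

```bash
cat > h.py <<'E'
import cv2,numpy as np
def cloud(s):
    K=s["K"];R=cv2.Rodrigues(np.array(s["rvec"]))[0];z=s["range_z"];v,u=np.indices(z.shape)
    c=np.stack([(u-K[0,2])/K[0,0]*z,(v-K[1,2])/K[1,1]*z,z],-1)
    P=(c-np.ravel(s["tvec"]))@R; P[z==0]=np.nan; return P
def ray(s,uv,h):
    R=cv2.Rodrigues(np.array(s["rvec"]))[0];C=-R.T@np.ravel(s["tvec"])
    d=R.T@np.linalg.solve(s["K"],[*uv,1]); return C+d*(h-C[2])/d[2]
def rect(m,P):
    p=P[m][:,:2].astype(np.float32)*1000
    c,wh,a=cv2.minAreaRect(p); return np.round(c,1),np.round(wh,1),round(a,2),len(p)
def blob(m,near=None):
    n,l,st,c=cv2.connectedComponentsWithStats(m.astype(np.uint8))
    k=1+np.argmax(st[1:,4]); return l==k,c[k],st[k,4]
def scale_pose(s,P,roi):
    hsv=cv2.cvtColor(s["color"],cv2.COLOR_BGR2HSV);H,S,V=[hsv[...,i] for i in range(3)]
    x,y,z=P[...,0],P[...,1],P[...,2]
    box=(x>roi[0])&(x<roi[1])&(y>roi[2])&(y<roi[3])
    out={}
    for n,m in dict(tare=(H>5)&(H<22)&(S>110),power=(H>98)&(H<125)&(S>110)).items():
        b,_,a=blob(m&box&(z>.015)); w=S.astype(float)*b; v,u=np.indices(w.shape)
        c=(w*u).sum()/w.sum(),(w*v).sum()/w.sum()
        out[n]=ray(s,c,.0315); print(n,np.round(c,1),a,np.round(out[n]*1000,1))
    d=out["power"]-out["tare"]; yaw=np.arctan2(-d[0],d[1]); print("key dist",np.linalg.norm(d)*1000,"yaw",yaw)
    m=box&(z>.016)&(z<.06); b,_,_=blob(m); print("body rect",rect(b,P))
    return out,yaw
E
python3 - <<'E'
from h import *;import pickle
for n in("top","side"):
    s=pickle.load(open(n+"0.pkl","rb"));P=cloud(s);x,y,z=P[...,0],P[...,1],P[...,2]
    print(n); scale_pose(s,P,(.25,.65,-.22,.12))
    b,_,_=blob((z>.083)&(z<.1)&(y>.15)&(y<.65)&(x>.1)&(x<.65)&(s["color"][...,2]>150)); print("tub lid",rect(b,P),np.median(z[b]))
    g=cv2.cvtColor(s["color"],cv2.COLOR_BGR2HSV); b,_,_=blob((g[...,0]>35)&(g[...,0]<60)&(g[...,1]>150)); print("sheet",rect(b,P))
    b=(x>.6)&(x<.77)&(z>.02)&(z<.12)&(y<.2)&(y>-.2); k,l,st,c=cv2.connectedComponentsWithStats(b.astype(np.uint8))
    for i in range(1,k):
        if st[i,4]>20: q=P[l==i]; print("obj",np.round(np.r_[q.min(0),q.max(0)]*1000))
E
```

```text
top
tare [343.2 233.5] 16 [474.9 -67.5  31.5]
power [318.6 223.9] 11 [511.   25.2  31.5]
key dist 99.50405224651365 yaw -0.3709994542170615
body rect (array([564.2, -48.9]), array([169.7, 219.6]), 68.77, 2365)
tub lid (array([483.2, 431.8]), array([293.9, 348.2]), 86.81, 6904) 0.09142127201470918
sheet (array([nan, nan]), array([nan,  0.]), nan, 5692)
obj [755. 118.  20. 770. 172. 104.]
obj [ 754. -160.   26.  770. -104.   87.]
obj [741. -30.  20. 770.  58.  57.]
obj [ 600. -164.   25.  695.   24.   57.]
side
tare [295.6 234.1] 19 [474.3 -72.8  31.5]
power [289.5 214. ] 16 [510.2  19.7  31.5]
key dist 99.2698788965059 yaw -0.370155182569346
body rect (array([563.4, -53.1]), array([181.2, 220.7]), 68.87, 2101)
tub lid (array([483.4, 427.6]), array([300.3, 348.8]), 86.52, 3453) 0.09108890105060664
sheet (array([nan, nan]), array([0., 0.]), 0.0, 6336)
obj [751. 108.  20. 770. 164. 104.]
obj [740. -38.  20. 770.  55.  57.]
obj [ 749. -168.   20.  770. -108.   93.]
obj [ 600. -170.   20.  693.   23.   56.]
```

```bash
python3 - <<'E'
from h import *;import pickle
for n in("top","side"):
    s=pickle.load(open(n+"0.pkl","rb"));P=cloud(s);x,y,z=P[...,0],P[...,1],P[...,2]
    b,_,_=blob((z>.083)&(z<.1)&(y>.15)&(y<.65)&(x>.1)&(x<.85)&(s["color"][...,2]>150)); print(n,"tub lid",rect(b,P))
    # right long edge fit: min-y lid point per row of x
    e=[]
    for a in np.arange(.34,.66,.01):
        q=P[b&(abs(x-a)<.006)]; e.append((a,np.percentile(q[:,1],1)))
    e=np.array(e); f=np.polyfit(e[:,0],e[:,1],1); print("right edge slope,y@.5",f[0],np.polyval(f,.5),np.std(e[:,1]-np.polyval(f,e[:,0])))
    m=(z>.012)&(z<.04)&(y<-.12)&(y>-.6)&(x>.3)&(x<.8); b,_,_=blob(m); print("tray",rect(b,P),)
E
```

```text
top tub lid (array([513. , 430.1]), array([293.9, 407.9]), 86.81, 8157)
right edge slope,y@.5 -0.057025925659714136 0.28878780219187805 0.0014913425394208625
tray (array([ 545.7, -397.2]), array([406.3, 299.1]), 0.55, 684)
side tub lid (array([513.2, 425.8]), array([300.3, 408.2]), 86.48, 4070)
right edge slope,y@.5 -0.058380135774781114 0.2845417896066407 0.001977729230130269
tray (array([ 545.9, -398.4]), array([410.5, 301.3]), 0.75, 919)
```

Emit:
arm_command([
  {"fingers": 0,"delta_pos": [-359,-245,0],"delta_rot": [0,0,48]},
  {"fingers": 0,"delta_pos": [-359,-245,0],"delta_rot": [0,0,48]},
  {"fingers": 0,"delta_pos": [-359,-245,0],"delta_rot": [0,0,48]},
  {"fingers": 0,"delta_pos": [-359,-245,0],"delta_rot": [0,0,48]},
  {"fingers": 0,"delta_pos": [-359,-245,0],"delta_rot": [0,0,48]},
  {"fingers": 0,"delta_pos": [-359,-245,0],"delta_rot": [0,0,48]},
  {"fingers": 0,"delta_pos": [-359,-245,0],"delta_rot": [0,0,48]},
  {"fingers": 0,"delta_pos": [-359,-245,0],"delta_rot": [0,0,48]},
  {"fingers": 0,"delta_pos": [-359,-245,0],"delta_rot": [0,0,48]},
  {"fingers": 0,"delta_pos": [-359,-245,0],"delta_rot": [0,0,48]},
  {"fingers": 0,"delta_pos": [-359,-245,0],"delta_rot": [0,0,48]},
  {"fingers": 0,"delta_pos": [-546,-663,0],"delta_rot": [0,0,96.6]},
  {"fingers": 0,"delta_pos": [-546,-663,0],"delta_rot": [0,0,96.6]},
  {"fingers": 0,"delta_pos": [-546,-663,0],"delta_rot": [0,0,96.6]},
  {"fingers": 0,"delta_pos": [-546,-663,0],"delta_rot": [0,0,96.6]},
  {"fingers": 0,"delta_pos": [-546,-663,0],"delta_rot": [0,0,96.6]},
  {"fingers": 0,"delta_pos": [-546,-663,0],"delta_rot": [0,0,96.6]},
  {"fingers": 0,"delta_pos": [-546,-663,0],"delta_rot": [0,0,96.6]},
  {"fingers": 0,"delta_pos": [-546,-663,0],"delta_rot": [0,0,96.6]},
  {"fingers": 0,"delta_pos": [-546,-663,0],"delta_rot": [0,0,96.6]},
])

```text
t: 1.77
tcp_pos: [0.511, -0.0712, 0.2053]
eef_rot: [-0.0, 0.826, 0.564, -0.0]
ft_force: [1.7, 0.8, -0.5]
grip_width: 1.0
finger_force: 0.0
```

Emit:
arm_command([
  {"fingers": 0,"delta_pos": [-40,24,0],"delta_rot": [0,0,0]},
  {"fingers": 0,"delta_pos": [-40,24,0],"delta_rot": [0,0,0]},
  {"fingers": 0,"delta_pos": [-40,24,0],"delta_rot": [0,0,0]},
  {"fingers": 0,"delta_pos": [-40,24,0],"delta_rot": [0,0,0]},
])

```text
t: 2.1
tcp_pos: [0.5188, -0.1148, 0.2049]
eef_rot: [-0.001, 0.826, 0.564, -0.0]
ft_force: [-0.4, 1.2, -0.1]
grip_width: 1.001
finger_force: 0.0
```

Emit:
arm_command([
  {"fingers": 0,"delta_pos": [-32,19,0],"delta_rot": [0,0,0]},
  {"fingers": 0,"delta_pos": [-32,19,0],"delta_rot": [0,0,0]},
  {"fingers": 0,"delta_pos": [-32,19,40],"delta_rot": [0,0,0]},
  {"fingers": 0,"delta_pos": [-32,19,80],"delta_rot": [0,0,0]},
  {"fingers": 0,"delta_pos": [-32,19,120],"delta_rot": [0,0,0]},
  {"fingers": 0,"delta_pos": [-32,19,145],"delta_rot": [0,0,0]},
  {"fingers": 0,"delta_pos": [-32,19,145],"delta_rot": [0,0,0]},
  {"fingers": 0,"delta_pos": [-32,19,145],"delta_rot": [0,0,0]},
])

```text
t: 2.77
tcp_pos: [0.5245, -0.1503, 0.0598]
eef_rot: [-0.001, 0.825, 0.565, -0.001]
ft_force: [0.1, -0.5, -0.2]
grip_width: 1.0
finger_force: 0.0
```

```bash
python3 - <<'E'
from plant import robot
from h import *
s=robot.snapshot("side"); c=s["color"][130:330,190:450]; cv2.imwrite("pics/s1.png",cv2.resize(c,None,fx=3,fy=3,interpolation=2)[:600,:780])
print(robot.observe()["tcp_pos"])
E
```

```text
[ 0.52592348 -0.15109584  0.06129486]
```

View pics/s1.png

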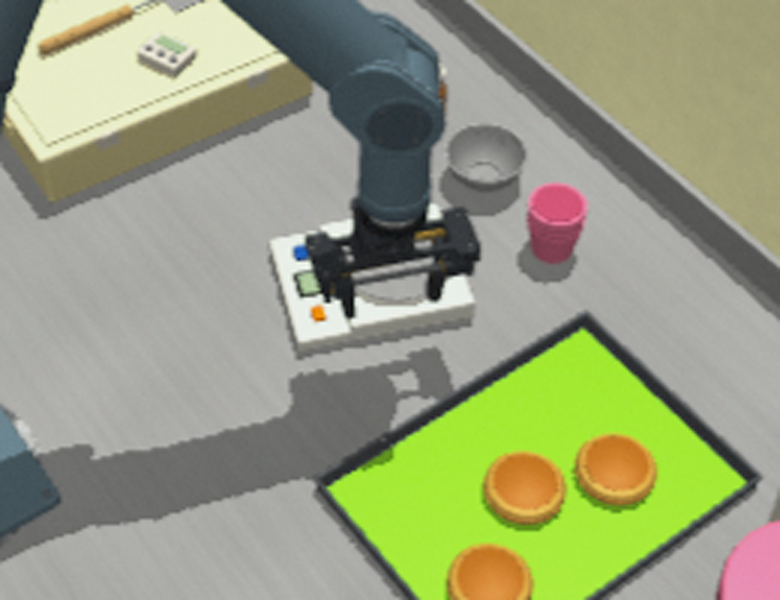

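The crop shows the open fingers hovering in front of the scale, with tips near crop (348,312) and (435,297). I check by projection that they are clear of the scale's side.

```bash
python3 - <<'E'
from plant import robot
from h import *
s=robot.snapshot("side");o=robot.observe();p=o["tcp_pos"];d=np.array([.931,-.364,0])
for h in (p[2],.012):
  q=np.array([[p[0],p[1],h]+k*d*.0527 for k in(-1,1)])
  print(h,(cv2.projectPoints(q,s["rvec"],s["tvec"],s["K"],None)[0].reshape(-1,2)-[190,130])*3)
E
```

```text
0.06206179160914931 [[347.65048393 327.0727344 ]
 [434.51907764 309.90707745]]
0.012 [[347.82380163 353.32415584]
 [432.98856194 336.22570125]]
```

```bash
python3 - <<'E'
from plant import robot
from h import *
o=robot.observe();p=o["tcp_pos"];ex=np.array([.364,.931,0]);ey=np.array([.931,-.364,0])
for n in("side","top"):
    s=robot.snapshot(n);P=cloud(s)
    d=P-[p[0],p[1],0];a=d@ey;b=d@ex;z=P[...,2]
    g=s["color"].max(-1)<90
    m=g&(abs(b)<.06)&(abs(a)<.12)&(z>.05)&(z<.105)
    for lo in np.arange(.05,.105,.01):
        k=m&(z>=lo)&(z<lo+.01)
        if k.sum(): print(n,round(lo,2),k.sum(),"a",np.round(np.unique(np.round(a[k]*1000,-1)),0),"b",np.round(np.percentile(b[k],[0,50,100])*1000))
E
```

```text
side 0.09 1 a [-50.] b [-7. -7. -7.]
side 0.1 6 a [-50.  50.] b [-14. -10.  -9.]
```

```bash
python3 - <<'E'
from plant import robot
from h import *
s=robot.snapshot("side");P=cloud(s);p=robot.observe()["tcp_pos"];ex=np.array([.364,.931,0]);ey=np.array([.931,-.364,0])
d=P-[p[0],p[1],0]
for u0 in(190+348//3,190+435//3):
  for v in range(130+255//3,130+350//3,2):
    q=P[v,u0]; print(u0,v,s["color"][v,u0],np.round(q*1000),"a,b",np.round([d[v,u0]@ey*1000,d[v,u0]@ex*1000]))
E
```

```text
306 215 [136 139 138] [549. -32.  49.] a,b [-23. 120.]
306 217 [65 63 63] [ 466. -150.  204.] a,b [-57. -20.]
306 219 [38 36 37] [ 463. -155.  201.] a,b [-58. -26.]
306 221 [39 44 49] [ 467. -150.  183.] a,b [-57. -20.]
306 223 [39 36 35] [ 461. -157.  183.] a,b [-59. -28.]
306 225 [37 35 31] [ 459. -161.  179.] a,b [-60. -33.]
306 227 [36 32 29] [ 460. -159.  166.] a,b [-60. -31.]
306 229 [38 33 32] [ 469. -146.  137.] a,b [-56. -16.]
306 231 [30 28 26] [ 472. -141.  119.] a,b [-55. -10.]
306 233 [37 33 31] [ 471. -143.  111.] a,b [-55. -12.]
306 235 [83 84 84] [ 472. -141.   97.] a,b [-55. -10.]
306 237 [180 193 195] [ 495. -109.   37.] a,b [-46.  29.]
306 239 [192 200 190] [ 493. -111.   28.] a,b [-46.  27.]
306 241 [136 146 147] [ 488. -117.   27.] a,b [-48.  18.]
306 243 [116 123 123] [ 492. -112.    7.] a,b [-47.  25.]
306 245 [109 112 110] [ 492. -113.   -3.] a,b [-47.  24.]
335 215 [85 86 85] [ 573. -169.  161.] a,b [49.  1.]
335 217 [72 72 72] [ 562. -183.  171.] a,b [ 44. -16.]
335 219 [59 58 59] [ 556. -191.  172.] a,b [ 41. -26.]
335 221 [33 32 33] [ 565. -180.  145.] a,b [ 46. -12.]
335 223 [32 31 31] [ 568. -178.  130.] a,b [48. -9.]
335 225 [33 29 27] [ 567. -180.  123.] a,b [ 47. -11.]
335 227 [30 26 30] [ 567. -180.  112.] a,b [ 48. -11.]
335 229 [26 27 24] [ 567. -181.  102.] a,b [ 48. -12.]
335 231 [233 239 233] [ 598. -145.   33.] a,b [63. 33.]
335 233 [173 187 185] [ 593. -151.   31.] a,b [61. 25.]
335 235 [124 131 133] [ 589. -156.   28.] a,b [60. 19.]
335 237 [126 134 136] [ 593. -153.   11.] a,b [62. 23.]
335 239 [107 110 109] [ 591. -156.    3.] a,b [61. 20.]
335 241 [159 161 161] [ 584. -164.    4.] a,b [58. 10.]
335 243 [168 170 170] [ 581. -168.    0.] a,b [57.  5.]
335 245 [122 124 124] [ 576. -176.   -0.] a,b [54. -4.]
```

Emit:
arm_command([
  {"fingers": 0,"delta_pos": [0,0,25],"delta_rot": [0,0,0]},
  {"fingers": 0,"delta_pos": [0,0,48],"delta_rot": [0,0,0]},
  {"fingers": 0,"delta_pos": [0,0,48],"delta_rot": [0,0,0]},
  {"fingers": 0,"delta_pos": [0,0,48],"delta_rot": [0,0,0]},
])

```text
t: 3.35
tcp_pos: [0.525, -0.1521, 0.0127]
eef_rot: [-0.0, 0.826, 0.564, -0.0]
ft_force: [-0.1, -0.3, -0.1]
grip_width: 1.002
finger_force: 0.0
```

```bash
cat > tip.py <<'E'
from plant import robot
from h import *
import sys
s=robot.snapshot("side");P=cloud(s);o=robot.observe();p=o["tcp_pos"];w,x,y,_=o["eef_rot"]
t=2*np.arctan2(y,x)-np.pi/2; ey=np.array([np.cos(t),np.sin(t),0]);ex=np.array([-np.sin(t),np.cos(t),0])
print(p,"yaw",t,o["ft_force"])
d=P-[p[0],p[1],0];a=d@ey;b=d@ex;z=P[...,2]
for sg in(-1,1):
    m=(s["color"].max(-1)<70)&(abs(a-sg*.05)<.015)&(abs(b)<.03)&(z<.1)
    print("finger",sg,m.sum(),np.round([z[m].min()*1000,np.median(a[m])*1000,np.median(b[m])*1000]) if m.any() else "", "lowest rows",np.unique(np.nonzero(m)[0])[-3:])
    near=p+ey*sg*.0527-ex*.009
    print(" expected tip px",np.round(cv2.projectPoints(near,s["rvec"],s["tvec"],s["K"],None)[0].ravel(),1))
cv2.imwrite(sys.argv[1],cv2.resize(s["color"][130:330,190:450],None,fx=3,fy=3,interpolation=2))
E
python3 tip.py pics/s2.png
```

```text
[ 0.52580508 -0.1524277   0.01350128] yaw -0.37215071630824026 [0.79521381 0.14497378 0.61254918]
finger -1 25 [ -3. -54. -10.] lowest rows [242 243 244]
 expected tip px [306.5 249.7]
finger 1 42 [ 44.  48. -10.] lowest rows [236 237 238]
 expected tip px [335. 244.]
```

View pics/s2.png

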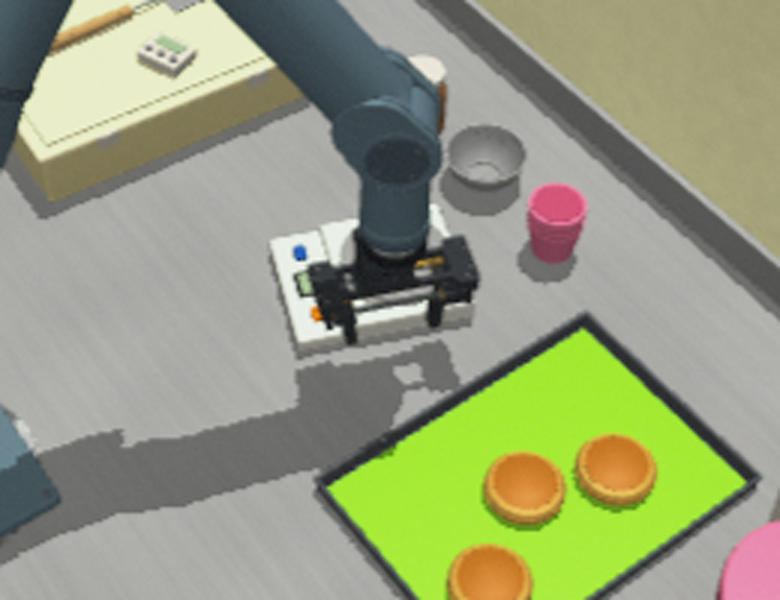

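The tips end near crop row 338, but projection expects about 357, so either the fingertip ends are pale or they sit higher than the TCP. I zoom in.

```bash
python3 - <<'E'
from plant import robot
from h import *
s=robot.snapshot("side");t=robot.snapshot("top")
a=cv2.resize(s["color"][205:260,280:355],None,fx=8,fy=8,interpolation=0)
P=cloud(t)
u,v=cv2.projectPoints(np.array([.525,-.152,.03]),t["rvec"],t["tvec"],t["K"],None)[0].ravel().astype(int);print(u,v)
cv2.imwrite("pics/z1.png",a)
Z=cloud(s)[...,2]*1000
for v in range(232,254,2): print(v,np.round(Z[v,300:344:3]).astype(int))
E
```

```text
365 220
232 [152 147 129 124 132 124  39  34  33  38  36  91  82  38  27]
234 [139 140 137  37  33  34  37  34  39  38  29  68  70  24  15]
236 [136 130 119  36  37  35  40  34  26  25  23  67  60   8   5]
238 [120 111  88  39  35  25  23  17  14   7  12  54  -1   9   1]
240 [23 19 62 12 15 15 18  8 -6 -6  3  3 -3 -2  2]
242 [15 16 58 12  3  0  3  3  3 -1 -1  5  5  2 -6]
244 [ 6  0 45  0 -2 -2  1 -9  0 -1  0  0  3 -3  0]
246 [ 4  3 -3 -2  9  1 -3 -6  3 -3  2  6  1 -4 -1]
248 [-10  -4  -3  -3   5   6   1   0   1   1   0   1   5   0  -2]
250 [-3 13  0  2  3 -2  2 -1 -1 -3 -3 -2  2  0 -2]
252 [-6  3 -2  0  2  0  1 -4  1 -3  0 -2 -5  5  4]
```

View pics/z1.png

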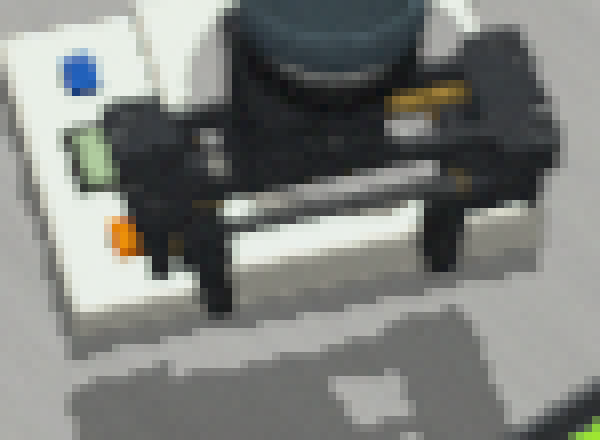

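Emit:
arm_command([
  {"fingers": 0,"delta_pos": [-4,0,3],"delta_rot": [0,0,0]},
  {"fingers": 0,"delta_pos": [-4,0,5],"delta_rot": [0,0,0]},
  {"fingers": 0,"delta_pos": [-4,0,7],"delta_rot": [0,0,0]},
  {"fingers": 0,"delta_pos": [-4,0,9],"delta_rot": [0,0,0]},
  {"fingers": 0,"delta_pos": [-4,0,10],"delta_rot": [0,0,0]},
  {"fingers": 0,"delta_pos": [-4,0,10],"delta_rot": [0,0,0]},
])

```text
t: 4.0
tcp_pos: [0.5235, -0.1557, 0.002]
eef_rot: [-0.0, 0.826, 0.564, -0.0]
ft_force: [-0.7, 0.2, 0.3]
grip_width: 1.0
finger_force: 0.0
```

Emit:
arm_command([
  {"fingers": 0,"delta_pos": [0,0,1],"delta_rot": [0,0,0]},
  {"fingers": 0,"delta_pos": [0,0,2],"delta_rot": [0,0,0]},
  {"fingers": 0,"delta_pos": [0,0,3],"delta_rot": [0,0,0]},
  {"fingers": 0,"delta_pos": [0,0,4],"delta_rot": [0,0,0]},
  {"fingers": 0,"delta_pos": [0,0,5],"delta_rot": [0,0,0]},
  {"fingers": 0,"delta_pos": [0,0,5],"delta_rot": [0,0,0]},
])

```text
t: 4.5
tcp_pos: [0.5236, -0.1558, -0.0029]
eef_rot: [-0.0, 0.826, 0.564, -0.0]
ft_force: [-0.3, -0.3, 0.2]
grip_width: 1.004
finger_force: 0.0
```

Emit:
arm_command([
  {"fingers": 0,"delta_pos": [0,0,2],"delta_rot": [0,0,0]},
  {"fingers": 0,"delta_pos": [0,0,4],"delta_rot": [0,0,0]},
  {"fingers": 0,"delta_pos": [0,0,5],"delta_rot": [0,0,0]},
  {"fingers": 0,"delta_pos": [0,0,6],"delta_rot": [0,0,0]},
  {"fingers": 0,"delta_pos": [0,0,7],"delta_rot": [0,0,0]},
  {"fingers": 0,"delta_pos": [0,0,7],"delta_rot": [0,0,0]},
])

```text
t: 5.0
tcp_pos: [0.5236, -0.1558, -0.0099]
eef_rot: [-0.0, 0.826, 0.564, -0.0]
ft_force: [0.4, -0.1, -0.0]
grip_width: 0.998
finger_force: 0.0
```

```bash
python3 tip.py pics/s3.png
```

```text
[ 0.52364245 -0.15585455 -0.0097704 ] yaw -0.37200926874827855 [ 0.04377351 -0.73929271  0.01956564]
finger -1 24 [ 21. -52. -10.] lowest rows [246 247 248]
 expected tip px [306.6 254.6]
finger 1 46 [ 6. 50. -9.] lowest rows [241 242 243]
 expected tip px [334.8 248.8]
```

Emit:
arm_command([
  {"fingers": 0,"delta_pos": [0,18,0],"delta_rot": [0,0,0]},
  {"fingers": 0,"delta_pos": [5,18,0],"delta_rot": [0,0,0]},
  {"fingers": 0,"delta_pos": [11,18,0],"delta_rot": [0,0,0]},
  {"fingers": 0,"delta_pos": [14,18,0],"delta_rot": [0,0,0]},
  {"fingers": 0,"delta_pos": [16,18,0],"delta_rot": [0,0,0]},
  {"fingers": 0,"delta_pos": [18,18,0],"delta_rot": [0,0,0]},
  {"fingers": 0,"delta_pos": [20,18,0],"delta_rot": [0,0,0]},
  {"fingers": 0,"delta_pos": [22,18,0],"delta_rot": [0,0,0]},
  {"fingers": 0,"delta_pos": [24,18,0],"delta_rot": [0,0,0]},
])

```text
t: 5.8
tcp_pos: [0.5478, -0.142, -0.0098]
eef_rot: [0.001, 0.826, 0.564, -0.001]
ft_force: [-2.9, -5.0, -0.4]
grip_width: 0.999
finger_force: 2.7
```

```bash
cat > look.py <<'E'
from plant import robot
from h import *
import sys
s=robot.snapshot(sys.argv[1]);P=cloud(s);y0=float(sys.argv[2])
if len(sys.argv)>3: cv2.imwrite(sys.argv[3],s["color"])
o=robot.observe(); print(np.round(o["tcp_pos"]*1000,1),o["ft_force"]); scale_pose(s,P,(.35,.7,y0,y0+.4))
E
python3 look.py side -.25; python3 - <<'E'
import numpy as np
ty=-.057;n=np.array([-np.sin(ty),np.cos(ty)])
R=lambda a:np.array([[np.cos(a),-np.sin(a)],[np.sin(a),np.cos(a)]])
y0=-.371;off=np.array([18,-94]);c0=np.array([0,0.]);T0=R(y0)@off
for i in range(1,19):
    f=i/18;y=y0+(ty-y0)*f;T=c0+n*110*f+R(y)@off-T0
    d=R(y0).T@T  # comps along scale x, y -> tool y, tool x
    print(i,np.round([d[1],d[0]],1),round(-np.degrees(y-y0),1))
E
```

```text
[ 548.  -141.5   -9.8] [-1.93134478 -4.44928231  0.86525049]
tare [336.6 216.3] 20 [646.5 -90.9  31.5]
power [289.5 213.3] 16 [512.2  23.   31.5]
key dist 176.0568519880777 yaw 0.8673131602353659
body rect (array([560.5, -56.3]), array([201.1, 217. ]), 69.18, 995)
1 [ 6.1 -0.3] -1.0
2 [12.3 -0.5] -2.0
3 [18.5 -0.8] -3.0
4 [24.7 -1. ] -4.0
5 [31.  -1.3] -5.0
6 [37.3 -1.6] -6.0
7 [43.6 -1.9] -7.0
8 [49.9 -2.2] -8.0
9 [56.3 -2.5] -9.0
10 [62.7 -2.8] -10.0
11 [69.1 -3.2] -11.0
12 [75.5 -3.5] -12.0
13 [82.  -3.9] -13.0
14 [88.5 -4.2] -14.0
15 [95.  -4.6] -15.0
16 [101.6  -5. ] -16.0
17 [108.2  -5.4] -17.0
18 [114.8  -5.8] -18.0
```

Emit:
arm_command([
  {"fingers": 0,"delta_pos": [6,0,0],"delta_rot": [0,0,-1]},
  {"fingers": 0,"delta_pos": [12,-1,0],"delta_rot": [0,0,-2]},
  {"fingers": 0,"delta_pos": [18,-1,0],"delta_rot": [0,0,-3]},
  {"fingers": 0,"delta_pos": [25,-1,0],"delta_rot": [0,0,-4]},
  {"fingers": 0,"delta_pos": [31,-1,0],"delta_rot": [0,0,-5]},
  {"fingers": 0,"delta_pos": [37,-2,0],"delta_rot": [0,0,-6]},
  {"fingers": 0,"delta_pos": [44,-2,0],"delta_rot": [0,0,-7]},
  {"fingers": 0,"delta_pos": [50,-2,0],"delta_rot": [0,0,-8]},
  {"fingers": 0,"delta_pos": [56,-2.5,0],"delta_rot": [0,0,-9]},
  {"fingers": 0,"delta_pos": [63,-3,0],"delta_rot": [0,0,-10]},
  {"fingers": 0,"delta_pos": [69,-3,0],"delta_rot": [0,0,-11]},
  {"fingers": 0,"delta_pos": [75,-3.5,0],"delta_rot": [0,0,-12]},
  {"fingers": 0,"delta_pos": [82,-4,0],"delta_rot": [0,0,-13]},
  {"fingers": 0,"delta_pos": [88,-4,0],"delta_rot": [0,0,-14]},
  {"fingers": 0,"delta_pos": [95,-4.5,0],"delta_rot": [0,0,-15]},
  {"fingers": 0,"delta_pos": [102,-5,0],"delta_rot": [0,0,-16]},
  {"fingers": 0,"delta_pos": [108,-5.5,0],"delta_rot": [0,0,-17]},
  {"fingers": 0,"delta_pos": [115,-6,0],"delta_rot": [0,0,-18]},
  {"fingers": 0,"delta_pos": [115,-6,0],"delta_rot": [0,0,-18]},
])

```text
t: 7.43
tcp_pos: [0.5859, -0.0285, -0.0096]
eef_rot: [-0.0, 0.726, 0.688, 0.0]
ft_force: [-0.4, -0.9, 0.4]
grip_width: 1.002
finger_force: 0.2
```

```bash
python3 look.py side -.2 pics/s4.png; python3 look.py top -.2
```

```text
[585.7 -28.6  -9.6] [ 0.245946   -0.4550188  -0.63956791]
tare [286.2 216.3] 17 [493.8  17.6  31.5]
power [272.7 199.6] 15 [498.9 117.7  31.5]
key dist 100.21754300779615 yaw -0.050497138986214246
body rect (array([570.8,  56. ]), array([199.2, 224. ]), 88.99, 1170)
[585.4 -28.8  -9.7] [ 0.0744126  -0.27046187  0.56022622]Traceback (most recent call last):
  File "look.py", line 6, in <module>
    o=robot.observe(); print(np.round(o["tcp_pos"]*1000,1),o["ft_force"]); scale_pose(s,P,(.35,.7,y0,y0+.4))
                                                                           ~~~~~~~~~~^^^^^^^^^^^^^^^^^^^^^^^
  File "h.py", line 21, in scale_pose
    b,_,a=blob(m&box&(z>.015)); w=S.astype(float)*b; v,u=np.indices(w.shape)
          ~~~~^^^^^^^^^^^^^^^^
  File "h.py", line 14, in blob
    k=1+np.argmax(st[1:,4]); return l==k,c[k],st[k,4]
        ~~~~~~~~~^^^^^^^^^^
    return _wrapfunc(a, 'argmax', axis=axis, out=out, **kwds)
    return bound(*args, **kwds)
ValueError: attempt to get argmax of an empty sequence
```

View pics/s4.png

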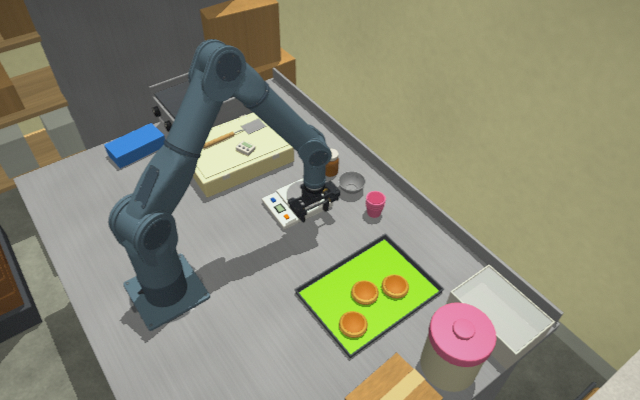

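Emit:
arm_command([
  {"fingers": 0,"delta_pos": [5,0,0],"delta_rot": [0,0,0.1]},
  {"fingers": 0,"delta_pos": [12,0,0],"delta_rot": [0,0,0.1]},
  {"fingers": 0,"delta_pos": [20,0,0],"delta_rot": [0,0,0.2]},
  {"fingers": 0,"delta_pos": [28,0,0],"delta_rot": [0,0,0.2]},
  {"fingers": 0,"delta_pos": [36,0,0],"delta_rot": [0,0,0.2]},
  {"fingers": 0,"delta_pos": [44,0,0],"delta_rot": [0,0,0.2]},
  {"fingers": 0,"delta_pos": [52,0,0],"delta_rot": [0,0,0.2]},
  {"fingers": 0,"delta_pos": [60,0,0],"delta_rot": [0,0,0.2]},
  {"fingers": 0,"delta_pos": [68,0,0],"delta_rot": [0,0,0.2]},
  {"fingers": 0,"delta_pos": [76,0,0],"delta_rot": [0,0,0.2]},
  {"fingers": 0,"delta_pos": [84,0,0],"delta_rot": [0,0,0.2]},
  {"fingers": 0,"delta_pos": [92,0,0],"delta_rot": [0,0,0.2]},
  {"fingers": 0,"delta_pos": [100,0,0],"delta_rot": [0,0,0.2]},
  {"fingers": 0,"delta_pos": [107,0,0],"delta_rot": [0,0,0.2]},
  {"fingers": 0,"delta_pos": [113,0,0],"delta_rot": [0,0,0.2]},
  {"fingers": 0,"delta_pos": [118,0,0],"delta_rot": [0,0,0.2]},
  {"fingers": 0,"delta_pos": [120,0,0],"delta_rot": [0,0,0.2]},
  {"fingers": 0,"delta_pos": [122,0,0],"delta_rot": [0,0,0.2]},
])

```text
t: 9.03
tcp_pos: [0.5921, 0.0894, -0.0096]
eef_rot: [0.001, 0.729, 0.685, -0.001]
ft_force: [-0.4, -6.7, 2.1]
grip_width: 0.999
finger_force: 3.4
```

```bash
python3 look.py side -.05
```

```text
[592.1  89.8  -9.6] [ 0.45500195 -6.15727343  0.72029344]
tare [270.6 196.5] 17 [500.9 136.3  31.5]
power [258.4 180.9] 11 [507.4 235.2  31.5]
key dist 99.06196719945311 yaw -0.06506233257590092
body rect (array([517.1, 188.1]), array([221.4, 344.7]), 86.53, 1590)
```

Emit:
arm_command([
  {"fingers": 0,"delta_pos": [2,0,0],"delta_rot": [0,0,0]},
  {"fingers": 0,"delta_pos": [4,0,0],"delta_rot": [0,0,0]},
  {"fingers": 0,"delta_pos": [6,0,0],"delta_rot": [0,0,0]},
  {"fingers": 0,"delta_pos": [8,0,0],"delta_rot": [0,0,0]},
  {"fingers": 0,"delta_pos": [9,0,0],"delta_rot": [0,0,0]},
])

```text
t: 9.5
tcp_pos: [0.5926, 0.0983, -0.0096]
eef_rot: [0.001, 0.729, 0.685, -0.001]
ft_force: [0.4, -6.4, 1.3]
grip_width: 1.0
finger_force: 3.3
```

Emit:
arm_command([
  {"fingers": 0,"delta_pos": [1,0,0],"delta_rot": [0,0,0]},
  {"fingers": 0,"delta_pos": [2,0,0],"delta_rot": [0,0,0]},
  {"fingers": 0,"delta_pos": [3,0,0],"delta_rot": [0,0,0]},
])

```text
t: 9.75
tcp_pos: [0.5928, 0.1008, -0.0096]
eef_rot: [0.001, 0.729, 0.685, -0.001]
ft_force: [-0.3, -6.3, 1.9]
grip_width: 1.001
finger_force: 3.4
```

```bash
cat > gap.py <<'E'
from plant import robot
from h import *
s=robot.snapshot("side");P=cloud(s);o=robot.observe();print(np.round(o["tcp_pos"]*1000,1),np.round(o["ft_force"],1))
out,yaw=scale_pose(s,P,(.4,.65,-.05,.28))
x,y,z=P[...,0],P[...,1],P[...,2]
b,_,_=blob((z>.083)&(z<.1)&(y>.15)&(y<.65)&(x>.1)&(x<.85)&(s["color"][...,2]>150)); c,wh,a,_=rect(b,P);print("tub",c,wh,a)
ty=np.radians(a-90);n=np.array([-np.sin(ty),np.cos(ty)]);mid=(out["tare"]+out["power"])[:2]/2*1000
ctr=mid+77*np.array([np.cos(yaw),np.sin(yaw)]);d=ctr-c;print("scale centre",ctr,"in tub frame x,y",d@[n[1],-n[0]],d@n)
E
python3 gap.py
```

```text
[592.8 101.2  -9.6] [-0.5 -6.5  2.2]
tare [269.2 194.7] 17 [501.5 147.1  31.5]
power [256.9 178.9] 13 [508.1 248.1  31.5]
key dist 101.21749545339277 yaw -0.06495364623998143
body rect (array([557.9, 181.9]), array([196. , 183.7]), 89.93, 1010)
tub [507.2 425.1] [301.4 392.9] 85.45
scale centre [581.64561097 192.55771339] in tub frame x,y 92.65835097342597 -225.90372738902056
```

Emit:
arm_command([
  {"fingers": 0,"delta_pos": [1,0,0],"delta_rot": [0,0,0]},
  {"fingers": 0,"delta_pos": [2,0,0],"delta_rot": [0,0,0]},
])

```text
t: 9.97
tcp_pos: [0.5929, 0.1025, -0.0096]
eef_rot: [0.001, 0.729, 0.685, -0.001]
ft_force: [-1.0, -11.2, 1.4]
grip_width: 1.001
finger_force: 5.2
```

Emit:
arm_command([
  {"fingers": 0,"delta_pos": [0.7,0,0],"delta_rot": [0,0,0]},
  {"fingers": 0,"delta_pos": [1.4,0,0],"delta_rot": [0,0,0]},
])

```text
t: 10.13
tcp_pos: [0.5929, 0.1025, -0.0096]
eef_rot: [0.001, 0.729, 0.684, -0.002]
ft_force: [-1.3, -11.0, 2.8]
grip_width: 1.005
finger_force: 5.7
```

Emit:
arm_command([
  {"fingers": 0,"delta_pos": [0.5,0,0],"delta_rot": [0,0,0]},
  {"fingers": 0,"delta_pos": [0.5,0,0],"delta_rot": [0,0,0]},
  {"fingers": 0,"delta_pos": [0.5,0,0],"delta_rot": [0,0,0]},
])

```text
t: 10.38
tcp_pos: [0.5929, 0.1024, -0.0096]
eef_rot: [0.001, 0.729, 0.684, -0.002]
ft_force: [-1.0, -11.0, 3.3]
grip_width: 0.997
finger_force: 5.5
```

```bash
python3 gap.py; python3 -c "
from plant import robot
o=robot.observe();print(o['torque'],o['eef_rot'],o['ft_force'])"
```

```text
[592.9 102.4  -9.6] [ -0.7 -10.2   2.1]
tare [268.9 194.3] 17 [502.  149.6  31.5]
power [256.7 178.7] 13 [508.  249.6  31.5]
key dist 100.18204008880122 yaw -0.060107542948920636
body rect (array([556.9, 183.2]), array([193.8, 184.2]), 89.44, 984)
tub [505.9 426.2] [298.6 391.8] 86.36
scale centre [581.84796759 194.94457459] in tub frame x,y 90.47652680968686 -225.96717385503808
[-2.34131463  0.21995445  0.29372832] [ 0.00143736  0.72917914  0.68431857 -0.00195011] [ -0.73597721 -10.15313788   2.13554232]
```

Emit:
arm_command([
  {"fingers": 0,"delta_pos": [1,0,0],"delta_rot": [0,0,0]},
  {"fingers": 0,"delta_pos": [2,0,0],"delta_rot": [0,0,0]},
  {"fingers": 0,"delta_pos": [2,0,0],"delta_rot": [0,0,0]},
])

```text
t: 10.68
tcp_pos: [0.593, 0.1025, -0.0096]
eef_rot: [0.002, 0.729, 0.684, -0.003]
ft_force: [-0.6, -14.8, 3.6]
grip_width: 1.002
finger_force: 7.4
```

```bash
python3 -c "
from plant import robot
o=robot.observe();print(o['torque'],o['eef_rot'],o['ft_force'],o['tcp_pos'])"
```

```text
[-3.0807598   0.37793487  0.60817223] [ 0.00223289  0.72925148  0.68423651 -0.00277168] [ -0.60568575 -14.82590683   3.62736986] [ 0.59302872  0.10250146 -0.00958392]
```

Emit:
arm_command([
  {"fingers": 0,"delta_pos": [0,0,0],"delta_rot": [0,0,-0.5]},
  {"fingers": 0,"delta_pos": [0,0,0],"delta_rot": [0,0,-0.8]},
  {"fingers": 0,"delta_pos": [0,0,0],"delta_rot": [0,0,-0.8]},
  {"fingers": 0,"delta_pos": [0,0,0],"delta_rot": [0,0,-0.8]},
])

```text
t: 11.02
tcp_pos: [0.5937, 0.1031, -0.0096]
eef_rot: [0.002, 0.726, 0.688, -0.002]
ft_force: [1.3, -12.1, 1.2]
grip_width: 1.003
finger_force: 6.4
```

```bash
python3 -c "
from plant import robot
o=robot.observe();print(o['torque'],o['eef_rot'],o['ft_force'],o['tcp_pos'])"; python3 gap.py
```

```text
[-2.75947006 -0.11193483 -0.71395272] [ 0.00209431  0.72582237  0.68787663 -0.00179846] [  1.31136063 -12.12192964   1.23848831] [ 0.59365269  0.10306474 -0.00960058]
[593.7 103.1  -9.6] [  0.4 -12.2   1.1]
tare [269.  194.2] 16 [502.5 149.9  31.5]
power [256.6 178.7] 13 [507.9 249.6  31.5]
key dist 99.89485430010906 yaw -0.0541922868957723
body rect (array([556.6, 181.7]), array([181.1, 195.6]), 0.1, 989)
tub [506.5 428.5] [303.2 392.9] 85.54
scale centre [582.08502242 195.55534292] in tub frame x,y 93.47063878723536 -226.36154390967002
```

Emit:
arm_command([
  {"fingers": 0,"delta_pos": [-5,0,0],"delta_rot": [0,0,0]},
  {"fingers": 0,"delta_pos": [-20,0,0],"delta_rot": [0,0,0]},
  {"fingers": 0,"delta_pos": [-50,0,0],"delta_rot": [0,0,0]},
  {"fingers": 0,"delta_pos": [-85,0,0],"delta_rot": [0,0,0]},
  {"fingers": 0.5,"delta_pos": [-100,0,-30],"delta_rot": [0,0,0]},
  {"fingers": 1,"delta_pos": [-110,0,-60],"delta_rot": [0,0,0]},
  {"fingers": 1,"delta_pos": [-140,0,-80],"delta_rot": [0,0,0]},
  {"fingers": 1,"delta_pos": [-170,0,-100],"delta_rot": [0,0,0]},
  {"fingers": 1,"delta_pos": [-200,0,-100],"delta_rot": [0,0,0]},
  {"fingers": 1,"delta_pos": [-200,0,-100],"delta_rot": [0,0,0]},
])

```text
t: 11.9
tcp_pos: [0.584, -0.0988, 0.0925]
eef_rot: [0.002, 0.726, 0.687, -0.0]
ft_force: [-0.2, -0.9, -0.5]
grip_width: 0.572
finger_force: 0.0
```

```bash
cat > meas.py <<'E'
from plant import robot
from h import *
import sys
o=robot.observe();print(np.round(o["tcp_pos"]*1000,1),np.round(o["ft_force"],1),o["grip_width"])
for n in("top","side"):
    s=robot.snapshot(n);P=cloud(s);x,y,z=P[...,0],P[...,1],P[...,2];print(n)
    out,yaw=scale_pose(s,P,(.4,.75,.05,.29))
    b,_,_=blob((z>.083)&(z<.1)&(y>.15)&(y<.65)&(x>.1)&(x<.85)&(s["color"][...,2]>150)); print("tub",rect(b,P))
    e=np.array([(a,np.percentile(P[b&(abs(x-a)<.006)][:,1],1)) for a in np.arange(.34,.66,.01)]); f=np.polyfit(*e.T,1);print("tub edge",f[0],np.polyval(f,.5))
    # scale right side edge
    m=(z>.029)&(z<.055)&(x>.45)&(x<.72)&(y<.26)&(y>.03)
    e=np.array([(a,np.percentile(P[m&(abs(x-a)<.006)][:,1],2)) for a in np.arange(.55,.67,.008)]); f=np.polyfit(*e.T,1);print("scale right edge",f[0],np.polyval(f,.58))
    cv2.imwrite(f"pics/{sys.argv[1]}{n}.png",s["color"])
a=cv2.resize(s["color"][120:260,180:380],None,fx=4,fy=4,interpolation=2);cv2.imwrite(f"pics/{sys.argv[1]}.png",a)
E
python3 meas.py m1
```

```text
[584.  -98.8  92.5] [-0.2 -0.9 -0.5] 0.5724506005931408
top
tare [284.2 226. ] 14 [503.1 155.2  31.5]
power [258.2 224.8] 12 [507.4 253.8  31.5]
key dist 98.71632364628314 yaw -0.04333443262756775
body rect (array([585.2, 201.4]), array([171.8, 227.1]), 87.11, 2624)
tub (array([512.9, 429.2]), array([293.4, 407.9]), 86.82, 8172)
tub edge -0.055262481690597984 0.28920440945390713
scale right edge -0.05295240741330454 0.11854234888982816
side
tare [268.9 194.2] 15 [502.2 150.   31.5]
power [256.6 178.7] 13 [507.9 249.6  31.5]
key dist 99.80393715753691 yaw -0.05679807617069641
body rect (array([578.7, 199.1]), array([183.6, 248.3]), 88.02, 2031)
tub (array([512.4, 426.8]), array([300.7, 409.6]), 87.65, 3708)
tub edge -0.0584763590945108 0.28400602439750794
scale right edge -0.055270403130133455 0.1133611788214507
```

View pics/m1.png

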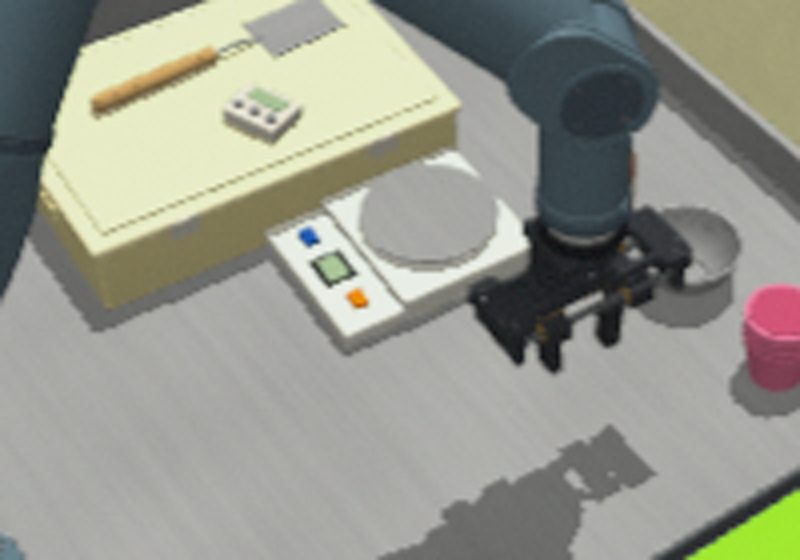

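The crop shows the scale standing flush along the tub's long side. Its orange key is at crop (357,298) and the plate is untouched. Slopes match within 0.003 rad, and the edge distance is 166 mm as it should be. Next is the tare key.

Emit:
arm_command([
  {"fingers": 1,"delta_pos": [20,-40,-10],"delta_rot": [0,0,0]},
  {"fingers": 1,"delta_pos": [50,-70,-10],"delta_rot": [0,0,0]},
  {"fingers": 1,"delta_pos": [85,-95,-10],"delta_rot": [0,0,0]},
  {"fingers": 1,"delta_pos": [125,-95,-10],"delta_rot": [0,0,0]},
  {"fingers": 1,"delta_pos": [165,-95,-10],"delta_rot": [0,0,0]},
  {"fingers": 1,"delta_pos": [205,-95,-10],"delta_rot": [0,0,0]},
  {"fingers": 1,"delta_pos": [235,-95,-10],"delta_rot": [0,0,0]},
  {"fingers": 1,"delta_pos": [246,-95,-10],"delta_rot": [0,0,0]},
  {"fingers": 1,"delta_pos": [246,-95,10],"delta_rot": [0,0,0]},
  {"fingers": 1,"delta_pos": [246,-95,30],"delta_rot": [0,0,0]},
  {"fingers": 1,"delta_pos": [246,-95,30],"delta_rot": [0,0,0]},
  {"fingers": 1,"delta_pos": [246,-95,30],"delta_rot": [0,0,0]},
])

```text
t: 13.0
tcp_pos: [0.4995, 0.1591, 0.0596]
eef_rot: [-0.001, 0.723, 0.69, -0.001]
ft_force: [0.3, 0.7, -0.2]
grip_width: 0.005
finger_force: 0.0
```

```bash
python3 - <<'E'
from plant import robot
from h import *
s=robot.snapshot("side");o=robot.observe();p=o["tcp_pos"];print(p,o["eef_rot"],o["grip_width"])
print(cv2.projectPoints(np.array([p,[.5026,.152,.0315]]),s["rvec"],s["tvec"],s["K"],None)[0].reshape(-1,2))
cv2.imwrite("pics/k1.png",cv2.resize(s["color"][150:235,220:320],None,fx=7,fy=7,interpolation=2))
P=cloud(s)
for v in range(178,204,2): print(v,np.round(P[v,262:282:2,2]*1000).astype(int))
E
```

```text
[0.50046791 0.15918336 0.0604605 ] [-2.22384501e-04  7.23652061e-01  6.90164806e-01 -4.31680219e-04] 0.005651992043967844
[[266.82176409 187.77167005]
 [268.7317467  193.85641528]]
178 [135 130 126 115 112  51  46  45  50  44]
180 [107 117 110 109 110  42  43  48  44  50]
182 [ 25 103 100  96  37  40  33  43  53  40]
184 [ 28 104  28  34  24  30  41  36  41  52]
186 [32 32 35 28 23 30 34 34 36 28]
188 [37 30 27 36 29 28 34 41 38 34]
190 [29 19 31 28 28 25 21 34 35 42]
192 [24 26 21 30 29 28 28 22 38 35]
194 [23 20 31 26 31 31 21 22 17 39]
196 [32 29 26 29 27 33 34 29 24 34]
198 [27 24 24 27 24 31 26 26 25 22]
200 [16 27 30 26 24 22 20 18 12 11]
202 [-3 18 22 30 19 21  7  9 -2  0]
```

View pics/k1.png

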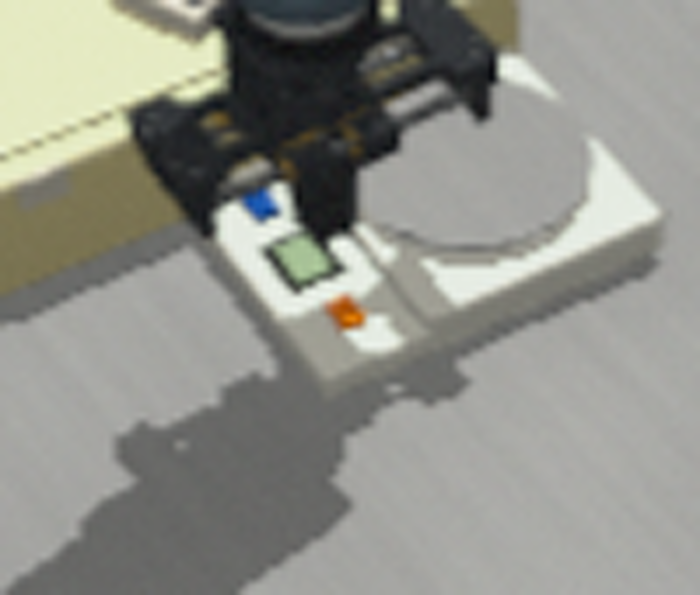

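The crop shows the closed fingertip end at (325,235), over the display's rear edge. That is about 30 mm above the TCP height, matching the offset seen when pushing. I correct xy and go lower.

Emit:
arm_command([
  {"fingers": 1,"delta_pos": [-7,3,0],"delta_rot": [0,0,0]},
  {"fingers": 1,"delta_pos": [-7,3,10],"delta_rot": [0,0,0]},
  {"fingers": 1,"delta_pos": [-7,3,22],"delta_rot": [0,0,0]},
  {"fingers": 1,"delta_pos": [-7,3,24],"delta_rot": [0,0,0]},
  {"fingers": 1,"delta_pos": [-7,3,24],"delta_rot": [0,0,0]},
])

```text
t: 13.47
tcp_pos: [0.5025, 0.1519, 0.0352]
eef_rot: [-0.0, 0.724, 0.69, -0.001]
ft_force: [0.0, -0.1, -0.2]
grip_width: 0.004
finger_force: 0.0
```

Emit:
arm_command([
  {"fingers": 1,"delta_pos": [0,0,2],"delta_rot": [0,0,0]},
  {"fingers": 1,"delta_pos": [0,0,4],"delta_rot": [0,0,0]},
  {"fingers": 1,"delta_pos": [0,0,6],"delta_rot": [0,0,0]},
  {"fingers": 1,"delta_pos": [0,0,8],"delta_rot": [0,0,0]},
])

```text
t: 13.8
tcp_pos: [0.5037, 0.1524, 0.0283]
eef_rot: [0.0, 0.724, 0.69, 0.0]
ft_force: [-0.2, -0.4, -0.2]
grip_width: 0.003
finger_force: 0.0
```

```bash
cat > key.py <<'E'
from plant import robot
from h import *
import sys
o=robot.observe();p=o["tcp_pos"];print(p,o["ft_force"])
ims=[]
for n in("side","top"):
    s=robot.snapshot(n);P=cloud(s)
    q=cv2.projectPoints(np.array([[p[0],p[1],.0315]]),s["rvec"],s["tvec"],s["K"],None)[0].ravel();print(n,"TCP at key height px",q)
    u,v=q.astype(int); ims.append(cv2.resize(s["color"][v-28:v+22,u-20:u+20],None,fx=9,fy=9,interpolation=2))
    d=P-p; m=(s["color"].max(-1)<75)&(np.hypot(d[...,0],d[...,1])<.035)&(P[...,2]<.11)
    if m.any(): r=np.nonzero(m)[0].max(); print("lowest dark",r,np.nonzero(m[r])[0],np.round(P[r][m[r]]*1000))
cv2.imwrite(sys.argv[1],np.hstack(ims))
E
python3 key.py pics/k2.png
```

```text
[0.50365523 0.15240299 0.02830074] [-0.17342725 -0.38102729 -0.1809541 ]
side TCP at key height px [268.90716881 193.67958176]
lowest dark 190 [267 268] [[490. 140.  71.]
 [498. 146.  61.]]
top TCP at key height px [284.95111483 225.83461791]
```

Emit:
arm_command([
  {"fingers": 1,"delta_pos": [0,0,2],"delta_rot": [0,0,0]},
  {"fingers": 1,"delta_pos": [0,0,4],"delta_rot": [0,0,0]},
  {"fingers": 1,"delta_pos": [0,0,6],"delta_rot": [0,0,0]},
  {"fingers": 1,"delta_pos": [0,0,8],"delta_rot": [0,0,0]},
  {"fingers": 1,"delta_pos": [0,0,9],"delta_rot": [0,0,0]},
  {"fingers": 1,"delta_pos": [0,0,10],"delta_rot": [0,0,0]},
])

```text
t: 14.4
tcp_pos: [0.5035, 0.1522, 0.0182]
eef_rot: [-0.0, 0.724, 0.69, -0.0]
ft_force: [0.3, 0.1, 0.5]
grip_width: 0.007
finger_force: 0.0
```

Emit:
arm_command([
  {"fingers": 1,"delta_pos": [0,0,2],"delta_rot": [0,0,0]},
  {"fingers": 1,"delta_pos": [0,0,4],"delta_rot": [0,0,0]},
  {"fingers": 1,"delta_pos": [0,0,5],"delta_rot": [0,0,0]},
  {"fingers": 1,"delta_pos": [0,0,6],"delta_rot": [0,0,0]},
])

```text
t: 14.73
tcp_pos: [0.5035, 0.1522, 0.0121]
eef_rot: [-0.0, 0.724, 0.69, -0.0]
ft_force: [-0.5, -0.8, -0.3]
grip_width: 0.009
finger_force: 0.0
```

```bash
python3 key.py pics/k3.png
```

```text
[0.50346913 0.15220271 0.01214315] [-0.53956625 -0.8175235  -0.34876792]
side TCP at key height px [268.8942353  193.73058131]
lowest dark 193 [268] [[494. 142.  50.]]
top TCP at key height px [285.00332707 225.88383994]
```

View pics/k3.png

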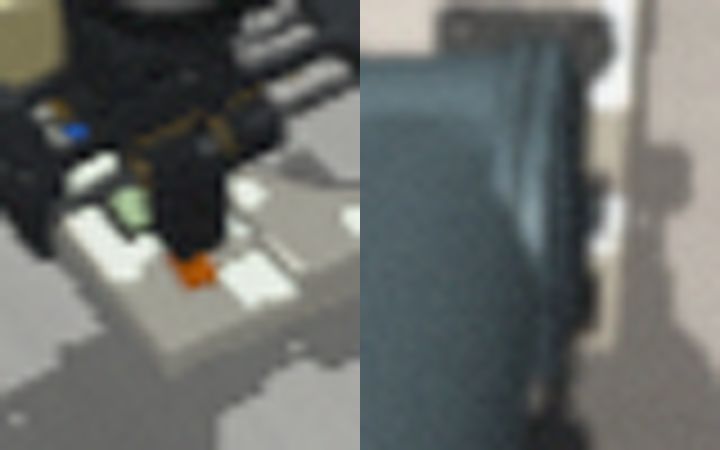

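The left crop shows the closed tip at (195,255), centred in column over the orange key at (195,270) and about 18 mm above it. I lower it with force checks.

Emit:
arm_command([
  {"fingers": 1,"delta_pos": [0,0,2],"delta_rot": [0,0,0]},
  {"fingers": 1,"delta_pos": [0,0,4],"delta_rot": [0,0,0]},
  {"fingers": 1,"delta_pos": [0,0,6],"delta_rot": [0,0,0]},
  {"fingers": 1,"delta_pos": [0,0,8],"delta_rot": [0,0,0]},
  {"fingers": 1,"delta_pos": [0,0,9],"delta_rot": [0,0,0]},
  {"fingers": 1,"delta_pos": [0,0,10],"delta_rot": [0,0,0]},
])

```text
t: 15.33
tcp_pos: [0.5034, 0.1522, 0.0021]
eef_rot: [-0.0, 0.724, 0.69, -0.0]
ft_force: [-1.1, -0.1, -0.5]
grip_width: 0.007
finger_force: 0.0
```

Emit:
arm_command([
  {"fingers": 1,"delta_pos": [0,0,1],"delta_rot": [0,0,0]},
  {"fingers": 1,"delta_pos": [0,0,2],"delta_rot": [0,0,0]},
  {"fingers": 1,"delta_pos": [0,0,3],"delta_rot": [0,0,0]},
])

```text
t: 15.58
tcp_pos: [0.5036, 0.1522, -0.0007]
eef_rot: [0.0, 0.724, 0.69, 0.0]
ft_force: [0.4, -0.6, 0.5]
grip_width: 0.005
finger_force: 0.0
```

Emit:
arm_command([
  {"fingers": 1,"delta_pos": [0,0,1],"delta_rot": [0,0,0]},
  {"fingers": 1,"delta_pos": [0,0,2],"delta_rot": [0,0,0]},
  {"fingers": 1,"delta_pos": [0,0,3],"delta_rot": [0,0,0]},
])

```text
t: 15.83
tcp_pos: [0.5035, 0.1523, -0.0036]
eef_rot: [-0.0, 0.724, 0.69, 0.0]
ft_force: [-0.1, -0.2, 2.9]
grip_width: 0.001
finger_force: 1.6
```

```bash
python3 key.py pics/k4.png
```

```text
[ 0.50354575  0.15228334 -0.00362055] [-0.14988717 -0.2307469   2.86988621]
side TCP at key height px [268.89981458 193.70986451]
lowest dark 196 [268 269] [[493. 142.  34.]
 [496. 139.  35.]]
top TCP at key height px [284.98231485 225.86357545]
lowest dark 219 [291] [[522. 123. 110.]]
```

Emit:
arm_command([
  {"fingers": 1,"delta_pos": [0,0,1],"delta_rot": [0,0,0]},
  {"fingers": 1,"delta_pos": [0,0,1.5],"delta_rot": [0,0,0]},
  {"fingers": 1,"delta_pos": [0,0,2],"delta_rot": [0,0,0]},
  {"fingers": 1,"delta_pos": [0,0,2],"delta_rot": [0,0,0]},
])

```text
t: 16.27
tcp_pos: [0.5036, 0.1523, -0.0047]
eef_rot: [-0.0, 0.724, 0.69, 0.0]
ft_force: [-4.6, -1.6, 15.7]
grip_width: 0.001
finger_force: 7.7
```

Emit:
arm_command([
  {"fingers": 1,"delta_pos": [0,0,-3],"delta_rot": [0,0,0]},
  {"fingers": 1,"delta_pos": [0,0,-8],"delta_rot": [0,0,0]},
  {"fingers": 1,"delta_pos": [0,0,-25],"delta_rot": [0,0,0]},
  {"fingers": 1,"delta_pos": [0,0,-60],"delta_rot": [0,0,0]},
  {"fingers": 1,"delta_pos": [0,0,-100],"delta_rot": [0,0,0]},
  {"fingers": 1,"delta_pos": [-30,0,-130],"delta_rot": [0,0,0]},
  {"fingers": 1,"delta_pos": [-70,0,-150],"delta_rot": [0,0,0]},
  {"fingers": 1,"delta_pos": [-110,0,-160],"delta_rot": [0,0,0]},
  {"fingers": 1,"delta_pos": [-150,0,-160],"delta_rot": [0,0,0]},
  {"fingers": 1,"delta_pos": [-190,0,-160],"delta_rot": [0,0,0]},
  {"fingers": 1,"delta_pos": [-230,0,-160],"delta_rot": [0,0,0]},
  {"fingers": 1,"delta_pos": [-250,0,-160],"delta_rot": [0,0,0]},
  {"fingers": 1,"delta_pos": [-250,0,-160],"delta_rot": [0,0,0]},
  {"fingers": 1,"delta_pos": [-250,0,-160],"delta_rot": [0,0,0]},
])

```text
t: 17.43
tcp_pos: [0.4914, -0.0985, 0.1544]
eef_rot: [0.0, 0.725, 0.689, -0.0]
ft_force: [0.2, 1.4, 0.5]
grip_width: 0.005
finger_force: 0.0
```

```bash
python3 meas.py m2
```

```text
[491.4 -98.5 154.4] [0.2 1.4 0.5] 0.005193759691378302
top
tare [284.1 226. ] 15 [502.9 155.6  31.5]
power [258.  224.8] 13 [507.7 254.4  31.5]
key dist 98.91596954047924 yaw -0.04769896900032202
body rect (array([585.1, 201.6]), array([172., 227.]), 87.08, 2616)
tub (array([512.8, 430. ]), array([295.2, 407.5]), 86.86, 8157)
tub edge -0.05625223397956395 0.2888185205277803
scale right edge -0.0468237729784007 0.11902522682199515
side
tare [269.  194.2] 16 [502.5 149.9  31.5]
power [256.6 178.7] 13 [507.9 249.7  31.5]
key dist 99.9558458797822 yaw -0.05473055481862012
body rect (array([575.5, 202.9]), array([224.8, 175.2]), 0.5, 1298)
tub (array([498.4, 429.9]), array([303.3, 380.2]), 87.27, 3608)
tub edge -0.0519560292075607 0.2843493245862769
scale right edge 0.9716054311047057 0.1535997009453529
```

View pics/m2.png

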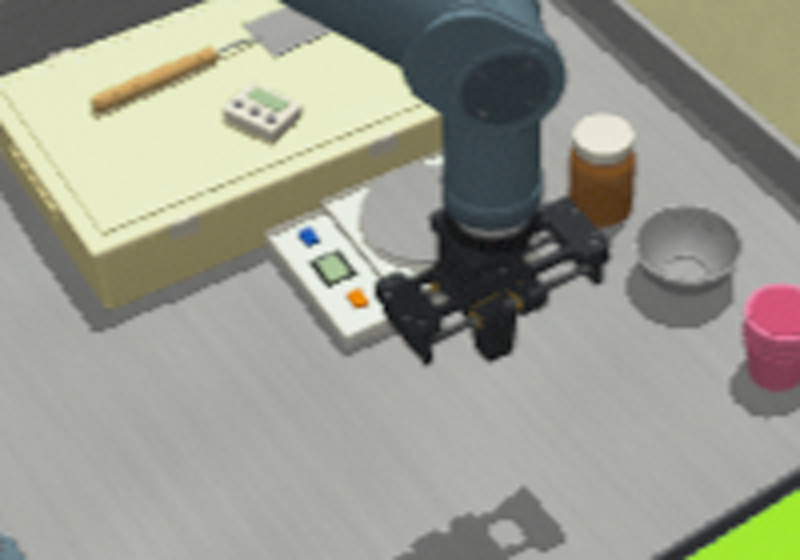

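The scale has not moved against the tub, the key was bottomed and released, and the hand is clear.

```bash
python3 -c "
from plant import robot
print(robot.hand_in())"
```

```text
the job is handed in; nothing more can be done
None
```

The scale stands flush and square against the tub to within camera accuracy, the tare key was pressed fully down and released, the tub did not move measurably, and the job is handed in (no verdict was returned).

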